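# Nest three stacking mugs on the tray

### The job

Collect the three steel mugs in one nest on the tray, ready to be carried away. The mug between the two computers can only be got hold of by its handle: bring it out clear of them, stand it on the open desk and let go, so that it can be taken again round its body; then put it and the mug standing on the desk into the mug on the tray, one in the other in either order, each fully home and level, with its handle turned well away (an eighth of a turn at least) from the handle of the mug just below it. Set the mugs down rather than letting them drop, tip none of them over, and leave everything else where it lies.

Things in the scene. Friction and masses are not known exactly. Their poses are not given: they have to be found in the camera images.
- mug_tray: Plain steel stacking mug, bottom of the nest, standing on the tray. 82 mm high, 0.18 kg; collar 64 mm across outside, 59 mm inside, from the shoulder at 46 mm up to the rim; below it the foot tapers from 54 to 40 mm across; walls 2.5 mm, floor 4 mm. Origin: centre of the underside; z up the axis, x towards its hook handle (see mug_tray_handle).
- mug_gap: Mug like mug_tray (shape, origin, axes; 0.13 to 0.24 kg). Starts on the desk in the gap between the computers, about 9 mm from each, its axis 16 to 26 mm behind their front faces, its handle sticking out towards the robot.
- mug_desk: Mug like mug_tray (shape, origin, axes; 0.13 to 0.24 kg), standing free on the desk. Nested, a mug's shoulder rests on the rim below, so it stands 36 mm above the lower mug with 2 to 3 mm play sideways; its handle hangs outside the lower mug. With the handles in line (within 15 degrees) it lands on the lower handle and stands tilted.
- mug_tray_handle (a point): Point on the handle of mug_tray, 67 mm from its axis along its x, 50 mm above its underside. The handle is a flat steel strap 14 mm wide, 5 mm thick: straight out from the collar, top face 72 mm above the underside, to 71 mm from the axis, then straight down to a free end 25 mm above the underside.
- mug_gap_handle (a point): The same point on the handle of mug_gap (the handles are alike).
- mug_desk_handle (a point): The same point on the handle of mug_desk (the handles are alike).
- tray: Grey tray fixed to the desk, 160 x 160 mm, rim 14 mm high and 5 mm thick, floor 5 mm above the desk. Origin: centre of its underside on the desk, z up.
- computers: Two small black desktop computers side by side, fixed, each 165 mm wide, 190 mm deep and 75 mm high, with a gap 82 mm wide between them. Origin: on the desk in the middle of the gap, in the plane of their front faces; x runs back along the gap (away from the robot), y across it, z up.
- mouse: Bystander, to be left where it lies: black computer mouse, 104 x 60 x 32 mm.
- notes: Bystander, to be left where it lies: block of yellow sticky notes, 76 x 76 x 20 mm.
- marker_1: Bystander, to be left where it lies: black marker pen, 138 mm long and 17 mm thick, lying.
- marker_2: Bystander, to be left where it lies: black marker pen with a red cap, 138 mm long and 17 mm thick, lying.
- drive: Bystander, to be left where it lies: hard disk, 147 x 102 x 26 mm, lying flat.
- screwdriver: Bystander, to be left where it lies: screwdriver, lying.
- fan: Bystander, to be left where it lies: black case fan, 120 x 120 x 25 mm, lying flat.
- adapter: Bystander, to be left where it lies: black power adapter, 130 x 56 x 34 mm.
Things that resemble listed ones, but are neither listed nor needed, are in the scene too. Leave any red look-alike of the mug_desk alone.

How it is judged:
On the way:
1. the mug from between the computers stands on the open desk, upright, clear of the computers (its axis at least 60 mm in front of their front faces, or 300 mm to the side of the gap), and is let go ((x of mug_gap in the frame of computers below -0.06 m or y of mug_gap in the frame of computers above 0.3 m or y of mug_gap in the frame of computers below -0.3 m) and height (world z) of mug_gap below 0.004 m and angle between mug_gap's own z axis and vertical below 0.05 rad and linear speed of mug_gap below 0.02 m/s and contact force between the fingers and mug_gap below 0.05 N), for 0.2 s.
At the end, for the whole second after the job is handed in: mug_tray stands on the tray's floor; the other two are home in it one in the other, at rest: each 33 to 39.5 mm above the mug below, axes within 6 mm, all within 0.06 rad of upright, handle points of touching mugs at least 50 mm apart from above (about 44 degrees) ((((z of mug_gap in the frame of mug_tray between 0.033 and 0.0395 m and horizontal distance between mug_gap and mug_tray below 0.006 m and horizontal distance between mug_gap_handle and mug_tray_handle above 0.05 m) and (z of mug_desk in the frame of mug_gap between 0.033 and 0.0395 m and horizontal distance between mug_desk and mug_gap below 0.006 m and horizontal distance between mug_desk_handle and mug_gap_handle above 0.05 m)) or ((z of mug_desk in the frame of mug_tray between 0.033 and 0.0395 m and horizontal distance between mug_desk and mug_tray below 0.006 m and horizontal distance between mug_desk_handle and mug_tray_handle above 0.05 m) and (z of mug_gap in the frame of mug_desk between 0.033 and 0.0395 m and horizontal distance between mug_gap and mug_desk below 0.006 m and horizontal distance between mug_gap_handle and mug_desk_handle above 0.05 m))) and angle between each of mug_tray, mug_gap, mug_desk's own z axis and vertical below 0.06 rad and linear speed of each of mug_tray, mug_gap, mug_desk below 0.02 m/s and height (world z) of mug_tray between 0.003 and 0.009 m and x of mug_tray in the frame of tray between -0.058 and 0.058 m and y of mug_tray in the frame of tray between -0.058 and 0.058 m).
It fails at once if a mug is tipped over (more than 0.6 rad from upright) (angle between any of mug_tray, mug_gap, mug_desk's own z axis and vertical above 0.6 rad).
It fails at once if a mug is let drop (falls free faster than 0.55 m/s, about 15 mm) ((linear speed of mug_tray above 0.55 m/s and contact force between the fingers and mug_tray below 0.05 N) or (linear speed of mug_gap above 0.55 m/s and contact force between the fingers and mug_gap below 0.05 N) or (linear speed of mug_desk above 0.55 m/s and contact force between the fingers and mug_desk below 0.05 N)).
It fails at once if another thing on the desk is shifted by more than 30 mm (distance of any of mouse, notes, marker_1, marker_2, drive, screwdriver, fan, adapter from where it was at the start of the episode above 0.03 m).
It also fails if it takes over 67 s, if anything falls off the work surface, if the arm or the gripper's body presses on something with over 40 N, if the wrist force passes 120 N, or if a joint passes its speed limit or range.

### The arm

A 7-joint arm with a two-finger parallel gripper is mounted at the origin on the work surface. World frame = base frame: x ahead of the robot, y to its left, z up, the work surface at z = 0. Lengths are in m, angles in rad, forces in N, time in s.
With the tool pointing down it reaches from about 0.425 to 0.925 m from the base axis. Payload 6.8 kg.
Tool frame: the origin (TCP) lies midway between the tips of the shut fingers; the grasp point (between the pads) lies 19 mm behind it; y points along the fingers, z is the direction in which the jaws open and shut, and the axes are right-handed (so a half turn about y gives the same grasp; the last joint's range is limited). The gripper opens to 85 mm and grips with 20 to 120 N. Pads are 22 mm wide; open, the fingers measure 114 mm over their backs; the gripper's body (76 mm by 85 mm) begins 54 mm behind the grasp point. The pads swing forward as they close: fully open they stand 13 mm farther back than shut.
Start: joints at [-1.426, 0.477, 0.022, 1.555, -0.011, 1.109, -0.083], TCP at [0.169, 0.654, 0.231] pointing down, gripper open.
Joint ranges: [-2.96, 2.96], [-0.34, 2.1], [-1.41, 1.46], [0.24, 2.44], [-1.37, 4.51], [0.17, 1.92], [-2.96, 2.96]. Speed limits (rad/s): [2.39, 2.39, 3.14, 3.14, 3.14, 3.14, 3.14].

### API

Orientations are given as a unit quaternion [w, x, y, z].
In Python, from station import bot gives the robot as it stands. The module is installed in compiled form; this text tells all that it offers.
- The arm moves only by the shell command python3 -m crank 'ROWS' [FORCE]. ROWS is JSON, a list of rows, each an object with "linear": the shift along the tool's x, y, z in m, a list of three; "dr": the turn, a rotation vector about the tool's x, y, z in degrees, a list of three; "hand": the gripper command: -1 is shut, 1 is fully open, values between are in proportion. A call has 1 to 10 rows; each row is the pose to reach, as a shift and turn from the pose commanded when the call began, along the tool's axes at that moment; what a row does not reach only later rows make up. A row lasts 1/12 s, in which the tool goes at most 41.7 mm and 7.16 degrees, less where a joint would pass 70% of its speed; a pose out of reach is approached as far as the arm can. A call with a gripper value outside its range is refused whole. The fingers move at their own pace and stop on an object; FORCE is the grip in N (left out, the last holds). Time passes only in rows, so rows that repeat a pose let the fingers close. It gives the time, the measured TCP pose, the force and the opening at its end, in the units of the state.
- bot.get_obs(): the state, without advancing time (a new reading comes with each control period).
- bot.read_camera(name): name is "side" or "top" or "wrist"; returns the picture (400x640x3 uint8, blue, green, red); there is no depth.
- bot.camera_params(name): a dict with "K" (3x3 intrinsics, pixels), "R" (3x3) and "t" (3): a world point X has camera coordinates R X + t; the wrist camera has in their place "hand_eye" (4x4, takes a point from camera to tool coordinates, whose origin is the TCP and whose axes are the tool frame's). Camera axes: x right, y down, z forward; pixel columns grow to the right and rows downward; lengths in m; the calibration is good to about 2 mm. The wrist camera is an equidistant fisheye: a pixel r from the principal point sees the ray r / f radians off the axis. A picture is of the moment at which its call begins: read the wrist's pose just before it. camera_params takes no time and is no camera call.
- bot.hand_in(): hands the job in, once; it reports no verdict.
Trained networks look in the newest picture that a camera, given by its name, has taken for a name from the list of things; names that differ only in an ending like _2 or _b are one class to them, and where a whole thing is asked for, a point or a joint stands for the part that bears it (a point fixed in the world has none). Each returns a list of dicts, best first, with "score" (0 to 1); they miss things now and then, are a little off and sometimes report something else, mostly with a low value. They report only what shows in the picture. A call takes as long as a camera call. They do not tell look-alikes from the thing itself.
- bot.search_frame(camera, target): "extent" ([left, top, right, bottom] in pixels, round what is visible of it).
- bot.cut_out(camera, target): "pixels" (400x640 bool, what is visible of it) and "extent" ([left, top, right, bottom] in pixels, round what is visible of it).
- bot.place_of(camera, target): "xy" ([column, row] in pixels: a listed point, or the origin of a listed thing).
The state is a dict: "t": time; "q": joint angles; "joint_vel": joint speeds; "joint_torque": joint torques, N m; "eef_pos": TCP position; "tool_rot": TCP orientation; "contact_force": force on the tool from outside, world axes, zero at the start; "torque": the same for the moment, N m; "gripper_width": opening from 0.0 (shut) to 1.0 (fully open).
Only numpy, scipy, OpenCV 4.12 (cv2) and the standard library are available. Lean on these libraries where they do the work, as an engineer would, in place of code of your own. Each camera call takes 0.05 s, during which the arm holds its last target. There are 200 camera calls.

## Working session

There is one attempt and no reset: what is moved stays moved. The work goes in short steps, Python scripts to look and compute and a shell command to move; the robot and the scene stay as the last step left them, time stands still between calls to the robot, and variables do not carry over. Pictures are saved under pics/ and viewed, about 8 in all and at most 12, crops included, and the job is handed in when it is done.

```bash
mkdir -p pics; python3 - <<'E'
from station import bot
import cv2,numpy as np
o=bot.get_obs();print({k:np.round(v,3).tolist() for k,v in o.items()})
a=bot.read_camera("side");b=bot.read_camera("top")
cv2.imwrite("pics/side0.png",a);cv2.imwrite("pics/top0.png",b)
for c in("side","top"):
  p=bot.camera_params(c);print(c,np.round(p["K"],1).tolist(),np.round(-np.array(p["R"]).T@p["t"],3))
  for n in("mug_tray","mug_tray_handle","tray","computers"):
    for r in bot.place_of(c,n):print(c,n,np.round(r["xy"]),round(r["score"],2))
p=bot.camera_params("wrist");print({k:np.round(v,3).tolist() for k,v in p.items()})
E
```

```text
{'t': 0.0, 'q': [-1.426, 0.478, 0.022, 1.556, -0.012, 1.109, -0.083], 'joint_vel': [-0.001, 0.0, -0.001, -0.0, -0.001, -0.001, 0.001], 'joint_torque': [-0.001, -59.645, 1.608, -28.119, 0.012, 0.009, 0.0], 'eef_pos': [0.169, 0.653, 0.23], 'tool_rot': [-0.701, 0.702, -0.089, 0.089], 'contact_force': [0.502, 0.131, 0.272], 'torque': [-0.021, 0.008, -0.024], 'gripper_width': 1.002}
side [[406.8, 0.0, 317.4], [0.0, 406.8, 197.8], [0.0, 0.0, 1.0]] [-0.274 -0.676  1.067]
side mug_tray [405. 225.] 0.81
side mug_tray_handle [392. 215.] 0.64
side tray [411. 227.] 0.89
side computers [390. 216.] 0.68
top [[378.7, 0.0, 324.9], [0.0, 378.7, 200.8], [0.0, 0.0, 1.0]] [0.295 0.05  1.165]
top mug_tray [404. 157.] 0.82
top mug_tray [303. 220.] 0.65
top mug_tray [259. 151.] 0.55
top mug_tray_handle [394. 170.] 0.96
top tray [404. 153.] 0.95
top computers [258. 160.] 0.63
{'K': [[309.707, 0.0, 317.31], [0.0, 309.707, 196.036], [0.0, 0.0, 1.0]], 'hand_eye': [[-0.001, 0.962, 0.272, -0.068], [-0.001, -0.272, 0.962, -0.142], [1.0, 0.001, 0.002, -0.002], [0.0, 0.0, 0.0, 1.0]]}
```

View pics/side0.png

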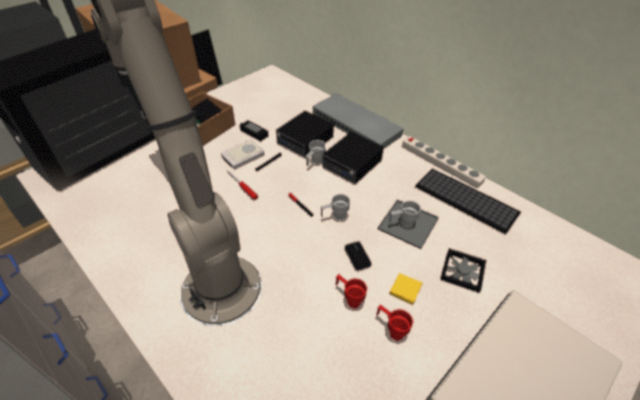

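View pics/top0.png

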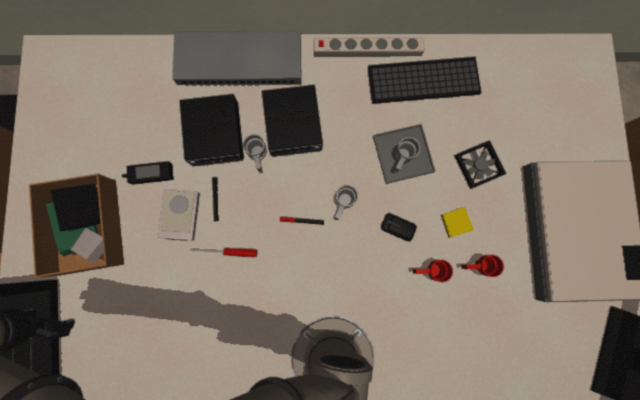

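```bash
cat > h.py <<'E'
from station import bot
import cv2,numpy as np
from scipy.spatial.transform import Rotation as Ro
def tool():
    o=bot.get_obs();w,x,y,z=o["tool_rot"];return np.array(o["eef_pos"]),Ro.from_quat([x,y,z,w]).as_matrix()
def unproj(c,uv,z,pose=None):
    p=bot.camera_params(c);K=np.array(p["K"]);d=np.array([(uv[0]-K[0,2])/K[0,0],(uv[1]-K[1,2])/K[1,1]])
    if c=="wrist":
        r=np.hypot(*d);v=np.array([*(d/max(r,1e-9)*np.sin(r)),np.cos(r)]);H=np.array(p["hand_eye"]);P,R=pose
        o=P+R@H[:3,3];v=R@H[:3,:3]@v
    else:
        R=np.array(p["R"]);o=-R.T@np.array(p["t"]);v=R.T@np.array([*d,1])
    return o+v*(z-o[2])/v[2]
def proj(c,X,pose=None):
    p=bot.camera_params(c);K=np.array(p["K"])
    if c=="wrist":
        H=np.array(p["hand_eye"]);P,R=pose;x=(R.T@(np.array(X)-P)-H[:3,3])@H[:3,:3]
        r=np.hypot(x[0],x[1]);t=np.arctan2(r,x[2]);return np.array([x[0]/r*t*K[0,0]+K[0,2],x[1]/r*t*K[1,1]+K[1,2]])
    x=np.array(p["R"])@X+np.array(p["t"]);return np.array([x[0]/x[2]*K[0,0]+K[0,2],x[1]/x[2]*K[1,1]+K[1,2]])
E
python3 - <<'E'
from h import *
P={}
for c in("top","side"):
  bot.read_camera(c)
  for n,z in(("mug_tray",0.003),("mug_tray_handle",.05),("computers",0),("tray",0)):
    for r in bot.place_of(c,n):print(c,n,np.round(r["xy"],1),round(r["score"],2),np.round(unproj(c,r["xy"],z),3)[:2])
  for r in bot.cut_out(c,"mug_tray"):
    print(c,"cut",np.round(r["extent"]),round(r["score"],2))
for n in("mouse","notes","marker_1","drive","screwdriver","fan","adapter"):
  for r in bot.place_of("top",n):print(n,np.round(unproj("top",r["xy"],.015),3)[:2],round(r["score"],2))
a=bot.read_camera("top");cv2.imwrite("pics/c1.png",cv2.resize(a[70:230,210:450],None,fx=3.3,fy=3.3,interpolation=cv2.INTER_CUBIC))
E
```

```text
top mug_tray [405.7 157.2] 0.69 [ 0.601 -0.248]
top mug_tray [336.5 212.8] 0.42 [ 0.427 -0.023]
top mug_tray_handle [394.4 168.6] 0.89 [ 0.554 -0.199]
top computers [257.8 159.2] 0.7 [0.602 0.22 ]
top computers [227.2 250.6] 0.57 [0.318 0.311]
top computers [218.1 198.6] 0.26 [0.478 0.342]
top tray [403.1 152.7] 0.68 [ 0.617 -0.241]
top cut [394. 140. 419. 174.] 0.66
top cut [455. 140. 503. 191.] 0.57
side mug_tray [403.7 222.8] 0.86 [ 0.605 -0.231]
side mug_tray [307.6 154. ] 0.63 [0.627 0.275]
side mug_tray [272.1 166.2] 0.4 [0.472 0.318]
side mug_tray_handle [390.4 219. ] 0.76 [ 0.548 -0.209]
side mug_tray_handle [270.1 169.4] 0.32 [0.422 0.265]
side computers [310.  163.6] 0.94 [0.594 0.227]
side computers [336.4 218. ] 0.64 [ 0.456 -0.05 ]
side computers [299.4 201.4] 0.6 [0.418 0.101]
side tray [408.1 226.2] 0.72 [ 0.605 -0.25 ]
side tray [406.7 224.3] 0.28 [ 0.609 -0.241]
side tray [307.5 157.5] 0.28 [0.613 0.262]
side cut [388. 201. 420. 226.] 0.86
mouse [ 0.377 -0.208] 0.97
notes [ 0.387 -0.392] 0.57
marker_1 [0.473 0.343] 0.69
marker_1 [0.413 0.086] 0.65
drive [0.423 0.453] 0.56
screwdriver [0.322 0.313] 0.74
fan [ 0.562 -0.473] 0.69
adapter [0.549 0.531] 0.8
```

View pics/c1.png

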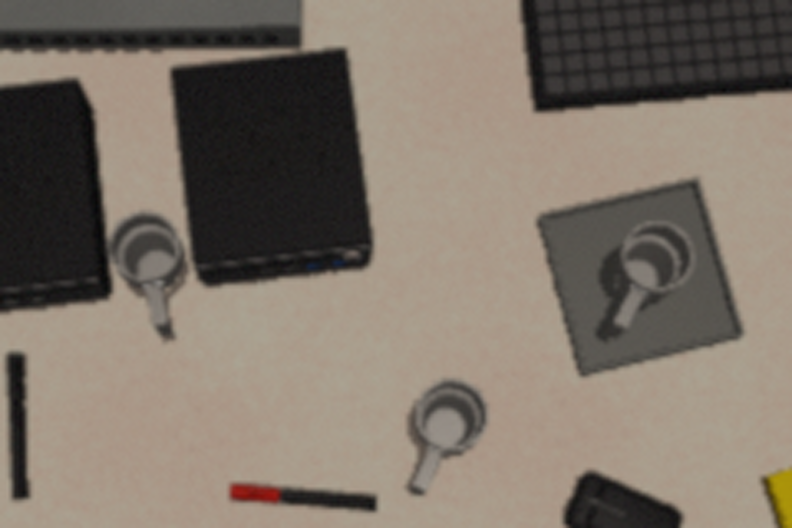

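```bash
python3 - <<'E'
from h import *
P,R=tool();print(np.round(R,3).tolist())
for n,rim,he,zb in(("gap",(255.5,145.8),(259.4,171),0),("desk",(346.4,196.7),(335.8,218.5),0),("tray",(409,148.2),(399.4,168),.005)):
    a=unproj("top",rim,.082+zb);b=unproj("top",he,.068+zb);d=b-a
    print(n,np.round(a[:2],3),"handle end",np.round(b[:2],3),"len",round(np.hypot(*d[:2]),3),"yaw",round(np.degrees(np.arctan2(d[1],d[0])),1))
for n,uv in(("cornerL front top",(210+108/3.3,70+297/3.3)),("cornerR",(210+203/3.3,70+280/3.3)),("R far",(210+172/3.3,70+68/3.3)),("R right front",(210+370/3.3,70+262/3.3))):
    print(n,np.round(unproj("top",uv,0.07),3))
E
```

```text
[[0.968, -0.0, 0.25], [-0.25, -0.0, 0.968], [-0.0, -1.0, -0.0]]
gap [0.621 0.215] handle end [0.548 0.205] len 0.073 yaw -172.4
desk [ 0.465 -0.048] handle end [ 0.403 -0.017] len 0.069 yaw 152.9
tray [ 0.606 -0.238] handle end [ 0.55  -0.209] len 0.063 yaw 153.3
cornerL front top [0.582 0.254 0.07 ]
cornerR [0.596 0.17  0.07 ]
R far [0.797 0.198 0.07 ]
R right front [0.611 0.019 0.07 ]
```

```bash
python3 -m crank '[{"linear":[0.05,0,-0.035],"dr":[0,-7,0],"hand":1},{"linear":[0.10,0,-0.07],"dr":[0,-14,0],"hand":1},{"linear":[0.13,0,-0.09],"dr":[0,-18,0],"hand":1},{"linear":[0.16,0,-0.11],"dr":[0,-22,0],"hand":1},{"linear":[0.20,0,-0.14],"dr":[0,-22,0],"hand":1},{"linear":[0.23,0,-0.165],"dr":[0,-22,0],"hand":1},{"linear":[0.26,0,-0.185],"dr":[0,-22,0],"hand":1},{"linear":[0.29,0,-0.205],"dr":[0,-22,0],"hand":1},{"linear":[0.32,0,-0.225],"dr":[0,-22,0],"hand":1},{"linear":[0.35,0,-0.245],"dr":[0,-22,0],"hand":1}]' 100
```

```text
t: 2.33
eef_pos: [0.4404, 0.335, 0.2317]
tool_rot: [0.706, -0.705, -0.047, 0.046]
contact_force: [0.2, 1.0, 0.4]
gripper_width: 0.999
```

```bash
python3 -m crank '[{"linear":[0.02,0,-0.03],"dr":[0,0,0],"hand":1},{"linear":[0.04,0,-0.06],"dr":[0,0,0],"hand":1},{"linear":[0.06,0,-0.09],"dr":[0,0,0],"hand":1},{"linear":[0.075,0,-0.12],"dr":[0,0,0],"hand":1},{"linear":[0.086,0,-0.135],"dr":[0,0,0],"hand":1},{"linear":[0.086,0,-0.135],"dr":[0,0,0],"hand":1},{"linear":[0.086,0,-0.135],"dr":[0,0,0],"hand":1}]'
python3 - <<'E'
from h import *
pose=tool();a=bot.read_camera("wrist");cv2.imwrite("pics/w1.png",a)
print(np.round(pose[0],4),np.round(pose[1],3).tolist())
for n,z in(("mug_gap",0),("mug_gap_handle",.05),("computers",0)):
  for r in bot.place_of("wrist",n):print(n,np.round(r["xy"],1),round(r["score"],2),np.round(unproj("wrist",r["xy"],z,pose),4)[:2])
E
```

```text
t: 2.92
eef_pos: [0.5428, 0.2131, 0.2313]
tool_rot: [0.706, -0.706, -0.045, 0.045]
contact_force: [-0.3, 0.2, -1.0]
gripper_width: 1.001
[0.5428 0.2131 0.2313] [[0.992, 0.0, -0.128], [0.128, 0.0, 0.992], [0.0, -1.0, -0.0]]
mug_gap [316.3 233.2] 0.77 [0.6291 0.2218]
mug_gap [60.9 39.2] 0.26 [ 0.3802 -0.2096]
mug_gap_handle [312.5 193. ] 0.92 [0.5624 0.2091]
mug_gap_handle [426.8   8.5] 0.51 [0.3407 0.3048]
```

View pics/w1.png

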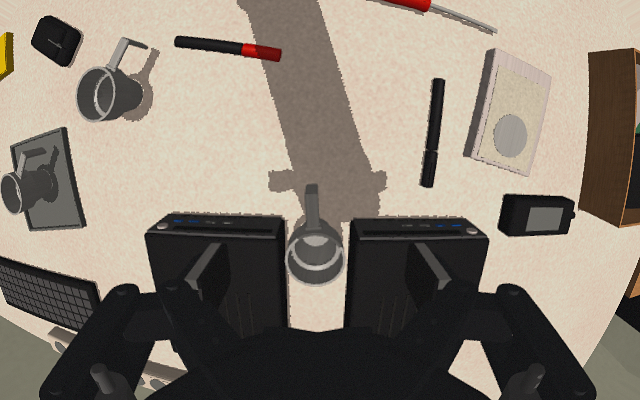

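```bash
python3 - <<'E'
from h import *
pose=tool()
for n,uv,z in(("rim",(315.5,259),.082),("tip top",(311,185),.072),("tip mid",(311,190),.072),("pcL inner front",(287,232),0.075),("pcL corner top",(284,234),.075),("pcR corner",(350,238),.075),("pcR outer",(489,235),.075),("pcL outer",(146,234),.075)):
    print(n,np.round(unproj("wrist",uv,z,pose),4)[:2])
for X in((.6115,.2185,.082),):print(proj("wrist",X,pose))
E
```

```text
rim [0.6228 0.2237]
tip top [0.5468 0.209 ]
tip mid [0.5519 0.2096]
pcL inner front [0.5992 0.1906]
pcL corner top [0.6019 0.1877]
pcR corner [0.5972 0.2568]
pcR outer [0.5764 0.4222]
pcL outer [0.6289 0.0249]
[311.93543265 248.79895529]
```

```bash
python3 -m crank '[{"linear":[0,0,0],"dr":[0,-3.5,0],"hand":1},{"linear":[0,0,0],"dr":[0,-3.5,0],"hand":1},{"linear":[0,0,0],"dr":[0,-3.5,0],"hand":1},{"linear":[0,0,0],"dr":[0,-3.5,0],"hand":1}]'
python3 - <<'E'
from h import *
P,R=tool();print(P,R.T@(np.array([.561,.2118,.039])-P),np.degrees(np.arctan2(R[1,0],R[0,0])))
E
```

```text
t: 3.45
eef_pos: [0.5419, 0.2148, 0.2313]
tool_rot: [0.704, -0.704, -0.068, 0.068]
contact_force: [0.6, -0.2, -0.4]
gripper_width: 0.999
[0.54188928 0.21476192 0.23130388] [ 0.01821539  0.19230078 -0.00658682] 10.993458197967318
```

```bash
python3 -m crank '[{"linear":[0.009,0.03,-0.003],"dr":[0,0,0],"hand":1},{"linear":[0.018,0.06,-0.007],"dr":[0,0,0],"hand":1},{"linear":[0.018,0.09,-0.007],"dr":[0,0,0],"hand":1},{"linear":[0.018,0.11,-0.007],"dr":[0,0,0],"hand":1},{"linear":[0.018,0.11,-0.007],"dr":[0,0,0],"hand":1},{"linear":[0.018,0.11,-0.007],"dr":[0,0,0],"hand":1}]'
python3 - <<'E'
from h import *
pose=tool();P,R=pose;a=bot.read_camera("wrist");cv2.imwrite("pics/w2.png",a[80:340,150:490])
for n,z in(("mug_gap",0),("mug_gap_handle",.05)):
  for r in bot.place_of("wrist",n)[:2]:print(n,np.round(r["xy"],1),round(r["score"],2),np.round(unproj("wrist",r["xy"],z,pose),4)[:2])
print(P,R.T@(np.array([.561,.2118,.039])-P))
E
```

```text
t: 3.95
eef_pos: [0.5606, 0.2107, 0.1207]
tool_rot: [-0.704, 0.704, 0.067, -0.068]
contact_force: [0.3, 1.1, 1.1]
gripper_width: 1.0
mug_gap [316.4 257.5] 0.71 [0.6249 0.2209]
mug_gap_handle [316.  207.4] 0.62 [0.5603 0.2082]
[0.56058605 0.21067671 0.12068617] [0.00079874 0.08168397 0.00107431]
```

View pics/w2.png

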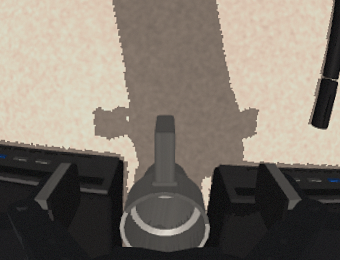

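```bash
python3 - <<'E'
from h import *
pose=tool();print(unproj("wrist",(315,197),.072,pose),unproj("wrist",(315,300),.082,pose))
E
python3 -m crank '[{"linear":[0,0.025,0],"dr":[0,0,0],"hand":1},{"linear":[0,0.05,0],"dr":[0,0,0],"hand":1},{"linear":[0,0.07,0.001],"dr":[0,0,0],"hand":1},{"linear":[0,0.081,0.001],"dr":[0,0,0],"hand":1},{"linear":[0,0.081,0.001],"dr":[0,0,0],"hand":1},{"linear":[0,0.081,0.001],"dr":[0,0,0],"hand":0.3},{"linear":[0,0.081,0.001],"dr":[0,0,0],"hand":0},{"linear":[0,0.081,0.001],"dr":[0,0,0],"hand":-0.3},{"linear":[0,0.081,0.001],"dr":[0,0,0],"hand":-0.5},{"linear":[0,0.081,0.001],"dr":[0,0,0],"hand":-0.5}]' 100
```

```text
[0.54944314 0.20592119 0.072     ] [0.62114061 0.21980978 0.082     ]
t: 4.93
eef_pos: [0.5616, 0.2119, 0.0412]
tool_rot: [0.704, -0.704, -0.068, 0.067]
contact_force: [-0.7, 0.5, 0.0]
gripper_width: 0.303
```

```bash
python3 -m crank '[{"linear":[0,0,0],"dr":[0,0,0],"hand":-0.6},{"linear":[0,0,0],"dr":[0,0,0],"hand":-0.65},{"linear":[0,0,0],"dr":[0,0,0],"hand":-0.7},{"linear":[0,0,0],"dr":[0,0,0],"hand":-0.8},{"linear":[0,0,0],"dr":[0,0,0],"hand":-1},{"linear":[0,0,0],"dr":[0,0,0],"hand":-1},{"linear":[0,0,0],"dr":[0,0,0],"hand":-1}]' 100
```

```text
t: 5.52
eef_pos: [0.5611, 0.2116, 0.0406]
tool_rot: [-0.704, 0.704, 0.068, -0.068]
contact_force: [-1.6, -0.7, 5.5]
gripper_width: 0.14
```

```bash
python3 -m crank '[{"linear":[0,-0.003,0],"dr":[0,0,0],"hand":-1},{"linear":[0,-0.006,0],"dr":[0,0,0],"hand":-1},{"linear":[-0.005,-0.008,0],"dr":[0,0,0],"hand":-1},{"linear":[-0.015,-0.008,0.001],"dr":[0,0,0],"hand":-1},{"linear":[-0.030,-0.008,0.002],"dr":[0,0,0],"hand":-1},{"linear":[-0.045,-0.008,0.003],"dr":[0,0,0],"hand":-1},{"linear":[-0.06,-0.008,0.004],"dr":[0,0,0],"hand":-1},{"linear":[-0.08,-0.008,0.005],"dr":[0,0,0],"hand":-1},{"linear":[-0.10,-0.008,0.006],"dr":[0,0,0],"hand":-1},{"linear":[-0.12,-0.008,0.007],"dr":[0,0,0],"hand":-1}]'
python3 -m crank '[{"linear":[-0.010,0,0.001],"dr":[0,0,0],"hand":-1},{"linear":[-0.010,0,0.001],"dr":[0,0,0],"hand":-1},{"linear":[-0.010,0,0.001],"dr":[0,0,0],"hand":-1}]'
python3 - <<'E'
from h import *
pose=tool();P,R=pose;a=bot.read_camera("wrist");cv2.imwrite("pics/w3.png",a[80:400,150:490])
E
```

```text
t: 6.35
eef_pos: [0.4398, 0.1952, 0.0481]
tool_rot: [-0.704, 0.704, 0.068, -0.068]
contact_force: [0.3, -0.5, -1.9]
gripper_width: 0.138
t: 6.6
eef_pos: [0.4321, 0.195, 0.0485]
tool_rot: [0.704, -0.704, -0.068, 0.068]
contact_force: [0.5, 0.1, -2.5]
gripper_width: 0.144
```

View pics/w3.png

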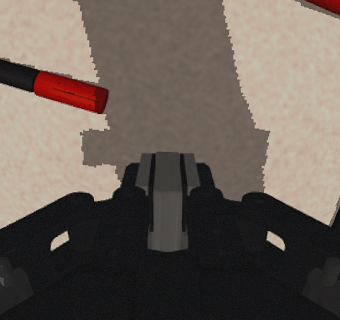

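```bash
python3 -m crank '[{"linear":[0,0.002,0],"dr":[0,0,0],"hand":-1},{"linear":[0,0.004,0],"dr":[0,0,0],"hand":-1},{"linear":[0,0.006,0],"dr":[0,0,0],"hand":-1},{"linear":[0,0.007,0],"dr":[0,0,0],"hand":-1},{"linear":[0,0.007,0],"dr":[0,0,0],"hand":-1}]'
python3 -m crank '[{"linear":[0,0.0005,0],"dr":[0,0,0],"hand":-1},{"linear":[0,0.001,0],"dr":[0,0,0],"hand":-1},{"linear":[0,0.001,0],"dr":[0,0,0],"hand":-1}]'
```

```text
t: 7.07
eef_pos: [0.4322, 0.1947, 0.041]
tool_rot: [-0.704, 0.704, 0.068, -0.068]
contact_force: [0.6, -0.4, -0.9]
gripper_width: 0.141
t: 7.32
eef_pos: [0.4319, 0.1946, 0.0406]
tool_rot: [0.704, -0.704, -0.068, 0.068]
contact_force: [-1.9, -1.2, 4.7]
gripper_width: 0.135
```

```bash
python3 -m crank '[{"linear":[0,0,0],"dr":[0,0,0],"hand":-0.65},{"linear":[0,0,0],"dr":[0,0,0],"hand":-0.6},{"linear":[0,0,0],"dr":[0,0,0],"hand":-0.4},{"linear":[0,0,0],"dr":[0,0,0],"hand":-0.2},{"linear":[0,-0.005,0],"dr":[0,0,0],"hand":0},{"linear":[0,-0.03,0],"dr":[0,0,0],"hand":1},{"linear":[0,-0.06,0],"dr":[0,0,0],"hand":1},{"linear":[0,-0.09,0],"dr":[0,0,0],"hand":1},{"linear":[0,-0.12,0],"dr":[0,0,0],"hand":1},{"linear":[0,-0.12,0],"dr":[0,0,0],"hand":1}]'
python3 - <<'E'
from h import *
pose=tool();P,R=pose;a=bot.read_camera("wrist");cv2.imwrite("pics/w4.png",a)
for n,z in(("mug_gap",0),("mug_gap_handle",.05)):
  for r in bot.place_of("wrist",n)[:2]:print(n,np.round(r["xy"],1),round(r["score"],2),np.round(unproj("wrist",r["xy"],z,pose),4)[:2])
E
```

```text
t: 8.15
eef_pos: [0.435, 0.1963, 0.1658]
tool_rot: [0.705, -0.702, -0.071, 0.065]
contact_force: [1.1, -0.1, 0.1]
gripper_width: 1.0
mug_gap [312.2 230.7] 0.94 [0.4931 0.2014]
mug_gap_handle [317.2 187.5] 0.85 [0.4323 0.1947]
mug_gap_handle [455.2  96.6] 0.17 [0.3281 0.2971]
```

View pics/w4.png

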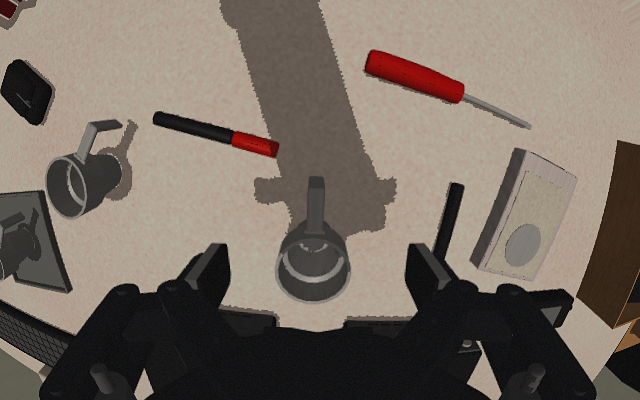

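```bash
python3 - <<'E'
from h import *
pose=tool();P,R=pose
c=unproj("wrist",(312.5,268),.082,pose);print(P,c, unproj("wrist",(316,179),.072,pose),R.T@(c-P),np.round(R,3).tolist())
for dx in(-.004,0,.004):
  th=np.linspace(0,2*np.pi,60);q=np.array([proj("wrist",(.4915+dx+.032*np.cos(t),.2035+.032*np.sin(t),.082),pose) for t in th]);print(dx,q.min(0),q.max(0))
E
```

```text
[0.43178709 0.1947271  0.16046045] [0.4851835  0.19985294 0.082     ] [0.41505066 0.1890411  0.072     ] [ 0.05335011  0.07848683 -0.00520365] [[0.982, 0.0, -0.191], [0.191, 0.0, 0.982], [0.001, -1.0, 0.0]]
-0.004 [277.07880012 235.11047649] [355.76304088 303.04589807]
0 [276.4117976  239.76075685] [354.58003394 306.66833361]
0.004 [275.7586738  244.34966942] [353.40715533 310.22901474]
```

```bash
cat >> h.py <<'E'
from scipy.optimize import minimize
T=np.linspace(0,2*np.pi,40)
def ring(r,z):return np.c_[r*np.cos(T),r*np.sin(T),0*T+z]
def box(x0,x1,z0,z1):return np.array([(x,y,z) for x in(x0,x1) for y in(-.007,.007) for z in(z0,z1)])
PARTS=[np.r_[ring(.032,.046),ring(.032,.082)],np.r_[ring(.020,0),ring(.027,.046)],box(.03,.071,.067,.072),box(.066,.071,.025,.072)]
def sil(c,x,y,yaw,zb,pose,S=4):
    m=np.zeros((400*S,640*S),np.uint8);C,s=np.cos(yaw),np.sin(yaw);Rz=np.array([[C,-s,0],[s,C,0],[0,0,1]])
    for p in PARTS:
        q=np.array([proj(c,X,pose) for X in p@Rz.T+[x,y,zb]]);cv2.fillConvexPoly(m,cv2.convexHull(((q+.5)*S).astype(np.int32)),255)
    return cv2.resize(m,(640,400),interpolation=cv2.INTER_AREA)/255.
def fit(c,mask,x0,zb,pose=None):
    M=mask.astype(float)
    f=lambda v:1-(lambda s:np.minimum(s,M).sum()/np.maximum(s,M).sum())(sil(c,*v,zb,pose))
    r=minimize(f,x0,method="Nelder-Mead",options=dict(initial_simplex=[x0,*(np.array(x0)+np.diag([.008,.008,.12]))],maxfev=90,xatol=2e-4,fatol=1e-3));return r.x,1-r.fun
def look(name,x0,zb,c="wrist"):
    pose=tool();img=bot.read_camera(c)
    p=proj(c,(x0[0],x0[1],zb+.05),pose)
    rs=[r for r in bot.cut_out(c,name)]
    if not rs:print("none");return img,pose
    r=min(rs,key=lambda r:np.hypot(*(np.mean(np.array(r["extent"]).reshape(2,2),0)-p)))
    v,iou=fit(c,r["pixels"],x0,zb,pose)
    loc=pose[1].T@(np.array([v[0],v[1],zb])-pose[0])
    print(c,name,"xy",np.round(v[:2],4),"yaw",round(np.degrees(v[2])%360,1),"iou",round(iou,3),"score",round(r["score"],2),"tool x,z",np.round(loc[[0,2]],4),"tcp",np.round(pose[0],4),"toolyaw",round(np.degrees(np.arctan2(pose[1][1,0],pose[1][0,0])),1))
    return img,pose
E
python3 - <<'E'
from h import *
look("mug_gap",[.492,.203,np.radians(191)],0)
look("mug_desk",[.465,-.048,np.radians(153)],0)
look("mug_desk",[.465,-.048,np.radians(153)],0,"top")
look("mug_tray",[.606,-.238,np.radians(153)],.005,"top")
E
```

```text
Traceback (most recent call last):
  File "h.py", line 40, in look
    v,iou=fit(c,r["pixels"],x0,zb,pose)
          ~~~^^^^^^^^^^^^^^^^^^^^^^^^^^
  File "h.py", line 33, in fit
    r=minimize(f,x0,method="Nelder-Mead",options=dict(initial_simplex=[x0,*(np.array(x0)+np.diag([.008,.008,.12]))],maxfev=90,xatol=2e-4,fatol=1e-3));return r.x,1-r.fun
  File "h.py", line 32, in <lambda>
    f=lambda v:1-(lambda s:np.minimum(s,M).sum()/np.maximum(s,M).sum())(sil(c,*v,zb,pose))
                                                                        ~~~^^^^^^^^^^^^^^
  File "h.py", line 28, in sil
    q=np.array([proj(c,X,pose) for X in p@Rz.T+[x,y,zb]]);cv2.fillConvexPoly(m,cv2.convexHull(((q+.5)*S).astype(np.int32)),255)
                ~~~~^^^^^^^^^^
  File "h.py", line 15, in proj
    p=bot.camera_params(c);K=np.array(p["K"])
ValueError: time passes only in moves, steps and waits
```

```bash
sed -i 's/bot\.camera_params(c)/cp(c)/; 2a import functools' h.py; sed -i 's/^def tool/cp=functools.cache(lambda c:bot.camera_params(c))\ndef tool/' h.py
python3 - <<'E'
from h import *
look("mug_gap",[.492,.203,np.radians(191)],0)
look("mug_desk",[.465,-.048,np.radians(153)],0)
look("mug_desk",[.465,-.048,np.radians(153)],0,"top")
look("mug_tray",[.606,-.238,np.radians(153)],.005,"top")
E
```

```text
wrist mug_gap xy [0.4978 0.2034] yaw 188.8 iou 0.963 score 0.63 tool x,z [ 0.0675 -0.0037] tcp [0.4311 0.1943 0.1593] toolyaw 11.0
wrist mug_desk xy [ 0.4703 -0.0497] yaw 154.6 iou 0.95 score 0.83 tool x,z [-0.0078 -0.2468] tcp [0.4312 0.1943 0.1591] toolyaw 11.0
top mug_desk xy [ 0.4698 -0.0488] yaw 153.5 iou 0.92 score 0.82 tool x,z [-0.0085 -0.2459] tcp [0.4314 0.1944 0.1594] toolyaw 11.0
top mug_tray xy [ 0.6118 -0.2364] yaw 150.7 iou 0.924 score 0.61 tool x,z [ 0.0946 -0.4574] tcp [0.4317 0.1946 0.1597] toolyaw 11.0
```

```bash
python3 -m crank '[{"linear":[0.03,0,-0.002],"dr":[0,0,0],"hand":1},{"linear":[0.05,0,-0.004],"dr":[0,0,0],"hand":1},{"linear":[0.067,0,-0.004],"dr":[0,0,0],"hand":1},{"linear":[0.067,0.02,-0.004],"dr":[0,0,0],"hand":1},{"linear":[0.067,0.05,-0.004],"dr":[0,0,0],"hand":1},{"linear":[0.067,0.08,-0.004],"dr":[0,0,0],"hand":1},{"linear":[0.067,0.105,-0.004],"dr":[0,0,0],"hand":1},{"linear":[0.067,0.115,-0.004],"dr":[0,0,0],"hand":1},{"linear":[0.067,0.115,-0.004],"dr":[0,0,0],"hand":1},{"linear":[0.067,0.115,-0.004],"dr":[0,0,0],"hand":0.9}]' 80
python3 -m crank '[{"linear":[0,0,0],"dr":[0,0,0],"hand":0.8},{"linear":[0,0,0],"dr":[0,0,0],"hand":0.7},{"linear":[0,0,0],"dr":[0,0,0],"hand":0.6},{"linear":[0,0,0],"dr":[0,0,0],"hand":0.5},{"linear":[0,0,0],"dr":[0,0,0],"hand":0.3},{"linear":[0,0,0],"dr":[0,0,0],"hand":0.1},{"linear":[0,0,0],"dr":[0,0,0],"hand":0},{"linear":[0,0,0],"dr":[0,0,0],"hand":0}]'
```

```text
t: 9.63
eef_pos: [0.4987, 0.2036, 0.0456]
tool_rot: [-0.704, 0.704, 0.068, -0.068]
contact_force: [0.8, -0.4, 0.3]
gripper_width: 0.951
t: 10.3
eef_pos: [0.4996, 0.2042, 0.0473]
tool_rot: [0.704, -0.703, -0.069, 0.067]
contact_force: [-2.2, -0.8, 12.8]
gripper_width: 0.744
```

```bash
python3 -m crank '[{"linear":[0,-0.01,0],"dr":[0,0,0],"hand":0},{"linear":[0,-0.03,0],"dr":[0,0,0],"hand":0},{"linear":[0,-0.06,0],"dr":[0,0,0],"hand":0},{"linear":[0,-0.09,0],"dr":[0,0,0],"hand":0},{"linear":[0,-0.12,-0.01],"dr":[0,0,0],"hand":0},{"linear":[0,-0.15,-0.03],"dr":[0,-5,0],"hand":0},{"linear":[0,-0.16,-0.055],"dr":[0,-10,0],"hand":0},{"linear":[0.005,-0.16,-0.08],"dr":[0,-15,0],"hand":0},{"linear":[0.01,-0.16,-0.11],"dr":[0,-20,0],"hand":0},{"linear":[0.01,-0.16,-0.14],"dr":[0,-25,0],"hand":0}]'
python3 -m crank '[{"linear":[0,0,0],"dr":[0,0,0],"hand":0},{"linear":[0,0,0],"dr":[0,0,0],"hand":0}]'
python3 - <<'E'
from h import *
P,R=tool();look("mug_tray",[.611,-.237,np.radians(151)],.005)
print(np.round(R,3).tolist(),"goal in tool",np.round(R.T@(np.array([.6118,-.2364,.19])-P),4))
E
```

```text
t: 11.13
eef_pos: [0.5357, 0.0673, 0.2066]
tool_rot: [0.672, -0.672, -0.221, 0.22]
contact_force: [1.3, 0.1, -2.1]
gripper_width: 0.749
t: 11.3
eef_pos: [0.535, 0.0655, 0.2059]
tool_rot: [-0.673, 0.673, 0.217, -0.217]
contact_force: [-0.6, 1.3, -2.4]
gripper_width: 0.749
wrist mug_tray xy [ 0.6105 -0.2383] yaw 149.7 iou 0.955 score 0.77 tool x,z [-0.1161 -0.2906] tcp [0.535  0.0655 0.2059] toolyaw 35.7
[[0.812, 0.0, -0.584], [0.584, -0.0, 0.812], [0.0, -1.0, -0.001]] goal in tool [-0.114   0.016  -0.2899]
```

```bash
python3 -m crank '[{"linear":[-0.008,0,-0.020],"dr":[0,-4,0],"hand":0},{"linear":[-0.02,0,-0.050],"dr":[0,-9,0],"hand":0},{"linear":[-0.032,0,-0.080],"dr":[0,-14,0],"hand":0},{"linear":[-0.044,0,-0.110],"dr":[0,-19,0],"hand":0},{"linear":[-0.056,0,-0.14],"dr":[0,-24,0],"hand":0},{"linear":[-0.068,0,-0.17],"dr":[0,-27,0],"hand":0},{"linear":[-0.08,0,-0.2],"dr":[0,-27,0],"hand":0},{"linear":[-0.092,0,-0.23],"dr":[0,-27,0],"hand":0},{"linear":[-0.103,0,-0.26],"dr":[0,-27,0],"hand":0},{"linear":[-0.11,0,-0.28],"dr":[0,-27,0],"hand":0}]'
python3 -m crank '[{"linear":[0,0,0],"dr":[0,0,0],"hand":0},{"linear":[0,0,0],"dr":[0,0,0],"hand":0},{"linear":[0,0,0],"dr":[0,0,0],"hand":0}]'
python3 - <<'E'
from h import *
P,R=tool();print(P,np.round(R,3).tolist(),"tray in tool",np.round(R.T@(np.array([.611,-.2375,.088])-P),4))
zb=P[2]-.0473
look("mug_gap",[P[0],P[1],np.radians(240)],zb,"top");look("mug_gap",[P[0],P[1],np.radians(240)],zb,"side")
a=bot.read_camera("wrist");cv2.imwrite("pics/w5.png",a)
E
```

```text
t: 12.23
eef_pos: [0.6112, -0.2248, 0.2052]
tool_rot: [-0.603, 0.603, 0.369, -0.37]
contact_force: [-0.6, -0.1, -2.1]
gripper_width: 0.746
t: 12.48
eef_pos: [0.6109, -0.2208, 0.205]
tool_rot: [0.603, -0.602, -0.37, 0.37]
contact_force: [-0.1, -0.3, -1.2]
gripper_width: 0.748
[ 0.61089487 -0.22082316  0.20500653] [[0.452, -0.001, -0.892], [0.892, 0.002, 0.452], [0.001, -1.0, 0.001]] tray in tool [-0.015   0.117  -0.0078]
top mug_gap xy [ 0.6087 -0.2217] yaw 242.7 iou 0.257 score 0.72 tool x,z [-0.0018  0.0015] tcp [ 0.6109 -0.2208  0.205 ] toolyaw 63.1
side mug_gap xy [ 0.6103 -0.2223] yaw 239.6 iou 0.798 score 0.63 tool x,z [-0.0021 -0.0003] tcp [ 0.611  -0.2204  0.2052] toolyaw 63.2
```

View pics/w5.png

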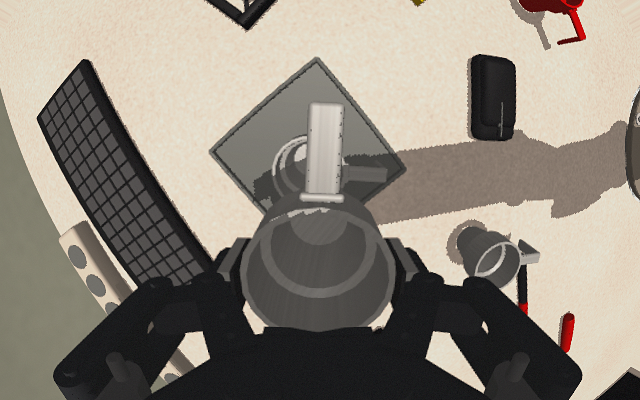

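```bash
python3 -m crank '[{"linear":[-0.007,0,-0.004],"dr":[0,0,0],"hand":0},{"linear":[-0.013,0.01,-0.008],"dr":[0,0,0],"hand":0},{"linear":[-0.013,0.03,-0.008],"dr":[0,0,0],"hand":0},{"linear":[-0.013,0.05,-0.008],"dr":[0,0,0],"hand":0},{"linear":[-0.013,0.065,-0.008],"dr":[0,0,0],"hand":0},{"linear":[-0.013,0.065,-0.008],"dr":[0,0,0],"hand":0},{"linear":[-0.013,0.065,-0.008],"dr":[0,0,0],"hand":0}]'
python3 - <<'E'
from h import *
P,R=tool();print(P,"tray in tool",np.round(R.T@(np.array([.611,-.2375,.088])-P),4))
look("mug_gap",[P[0],P[1],np.radians(240)],P[2]-.0473,"side")
E
```

```text
t: 13.32
eef_pos: [0.6115, -0.2375, 0.1399]
tool_rot: [0.603, -0.602, -0.369, 0.37]
contact_force: [-0.6, -0.4, -1.2]
gripper_width: 0.746
[ 0.61153424 -0.23749745  0.13985262] tray in tool [-0.0002  0.0519  0.0004]
side mug_gap xy [ 0.6105 -0.2387] yaw 240.8 iou 0.749 score 0.79 tool x,z [-0.0015  0.0003] tcp [ 0.6115 -0.2375  0.1399] toolyaw 63.1
```

```bash
python3 -m crank '[{"linear":[0.0015,0.01,0],"dr":[0,0,0],"hand":0},{"linear":[0.0015,0.02,0],"dr":[0,0,0],"hand":0},{"linear":[0.0015,0.03,0],"dr":[0,0,0],"hand":0},{"linear":[0.0015,0.037,0],"dr":[0,0,0],"hand":0},{"linear":[0.0015,0.042,0],"dr":[0,0,0],"hand":0},{"linear":[0.0015,0.042,0],"dr":[0,0,0],"hand":0}]'
python3 -m crank '[{"linear":[0,0.003,0],"dr":[0,0,0],"hand":0},{"linear":[0,0.006,0],"dr":[0,0,0],"hand":0},{"linear":[0,0.008,0],"dr":[0,0,0],"hand":0},{"linear":[0,0.008,0],"dr":[0,0,0],"hand":0}]'
```

```text
t: 13.92
eef_pos: [0.6115, -0.2367, 0.0964]
tool_rot: [0.604, -0.602, -0.369, 0.37]
contact_force: [0.2, 0.2, -2.4]
gripper_width: 0.747
t: 14.25
eef_pos: [0.6124, -0.2369, 0.09]
tool_rot: [0.603, -0.603, -0.369, 0.37]
contact_force: [0.1, -0.2, -3.1]
gripper_width: 0.746
```

```bash
python3 -m crank '[{"linear":[0,0.001,0],"dr":[0,0,0],"hand":0},{"linear":[0,0.002,0],"dr":[0,0,0],"hand":0},{"linear":[0,0.002,0],"dr":[0,0,0],"hand":0}]'; python3 -m crank '[{"linear":[0,0.001,0],"dr":[0,0,0],"hand":0},{"linear":[0,0.001,0],"dr":[0,0,0],"hand":0}]'
```

```text
t: 14.5
eef_pos: [0.6129, -0.2371, 0.0886]
tool_rot: [-0.603, 0.603, 0.37, -0.369]
contact_force: [-1.0, -0.2, -0.1]
gripper_width: 0.744
t: 14.67
eef_pos: [0.6134, -0.2373, 0.0884]
tool_rot: [-0.602, 0.603, 0.37, -0.369]
contact_force: [-0.9, 1.7, 4.8]
gripper_width: 0.749
```

```bash
python3 -m crank '[{"linear":[0,0,0],"dr":[0,0,0],"hand":0.52},{"linear":[0,0,0],"dr":[0,0,0],"hand":0.6},{"linear":[0,0,0],"dr":[0,0,0],"hand":0.8},{"linear":[0,0,0],"dr":[0,0,0],"hand":1},{"linear":[0,0,0],"dr":[0,0,0],"hand":1},{"linear":[0,-0.015,0],"dr":[0,0,0],"hand":1},{"linear":[0,-0.04,0],"dr":[0,0,0],"hand":1},{"linear":[0,-0.07,0],"dr":[0,0,0],"hand":1},{"linear":[0,-0.10,0],"dr":[0,0,0],"hand":1},{"linear":[0,-0.12,0],"dr":[0,0,0],"hand":1}]'
python3 -m crank '[{"linear":[0,0,0],"dr":[0,0,0],"hand":1},{"linear":[0,0,0],"dr":[0,0,0],"hand":1}]'
python3 - <<'E'
from h import *
P,R=tool();print(P)
look("mug_gap",[.611,-.2375,np.radians(240)],.041,"side")
look("mug_gap",[.611,-.2375,np.radians(240)],.041)
look("mug_desk",[.47,-.049,np.radians(154)],0)
print(np.round(R,3).tolist(),R.T@(np.array([.47,-.049,.2])-P))
a=bot.read_camera("wrist");cv2.imwrite("pics/w6.png",a)
E
```

```text
t: 15.5
eef_pos: [0.6135, -0.2373, 0.2103]
tool_rot: [-0.602, 0.604, 0.37, -0.369]
contact_force: [-0.6, -0.2, -0.1]
gripper_width: 1.002
t: 15.67
eef_pos: [0.6133, -0.2372, 0.2087]
tool_rot: [-0.602, 0.604, 0.37, -0.369]
contact_force: [-0.6, 0.8, -0.3]
gripper_width: 0.999
[ 0.61331549 -0.2371614   0.20867387]
side mug_gap xy [ 0.614  -0.2371] yaw 241.0 iou 0.776 score 0.61 tool x,z [ 0.0003 -0.0001] tcp [ 0.6133 -0.2372  0.2087] toolyaw 63.0
wrist mug_gap xy [ 0.6114 -0.24  ] yaw 240.4 iou 0.972 score 0.6 tool x,z [-0.0032 -0.0014] tcp [ 0.6119 -0.2366  0.2062] toolyaw 63.0
wrist mug_desk xy [ 0.4704 -0.0528] yaw 153.9 iou 0.871 score 0.94 tool x,z [0.0998 0.2087] tcp [ 0.6117 -0.2366  0.2056] toolyaw 63.0
[[0.454, 0.003, -0.891], [0.891, -0.001, 0.454], [0.001, -1.0, -0.003]] [0.10262707 0.00814938 0.21312098]
```

View pics/w6.png

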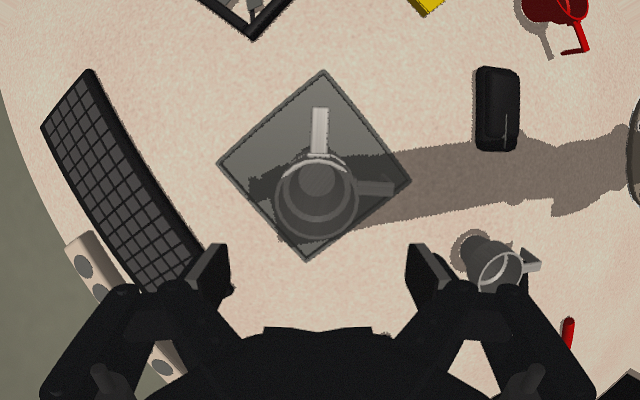

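```bash
python3 -m crank '[{"linear":[0.01,0,0.02],"dr":[0,6,0],"hand":1},{"linear":[0.02,0,0.042],"dr":[0,12,0],"hand":1},{"linear":[0.03,0,0.063],"dr":[0,18,0],"hand":1},{"linear":[0.04,0,0.084],"dr":[0,24,0],"hand":1},{"linear":[0.05,0,0.105],"dr":[0,30,0],"hand":1},{"linear":[0.06,0,0.127],"dr":[0,36,0],"hand":1},{"linear":[0.07,0,0.148],"dr":[0,42,0],"hand":1},{"linear":[0.08,0,0.169],"dr":[0,48,0],"hand":1},{"linear":[0.09,0,0.19],"dr":[0,54,0],"hand":1},{"linear":[0.1,0,0.211],"dr":[0,60,0],"hand":1}]'
python3 -m crank '[{"linear":[0,0,0],"dr":[0,6,0],"hand":1},{"linear":[0,0,0],"dr":[0,12,0],"hand":1},{"linear":[0,0,0],"dr":[0,18,0],"hand":1},{"linear":[0,0,0],"dr":[0,24,0],"hand":1},{"linear":[0,0,0],"dr":[0,29,0],"hand":1},{"linear":[0,0,0],"dr":[0,29,0],"hand":1},{"linear":[0,0,0],"dr":[0,29,0],"hand":1},{"linear":[0,0,0],"dr":[0,29,0],"hand":1}]'
python3 - <<'E'
from h import *
look("mug_desk",[.47,-.049,np.radians(154)],0)
E
```

```text
t: 16.85
eef_pos: [0.469, -0.0512, 0.207]
tool_rot: [0.707, -0.707, -0.017, 0.017]
contact_force: [-0.9, -0.2, -0.8]
gripper_width: 1.002
t: 17.52
eef_pos: [0.4699, -0.0521, 0.2072]
tool_rot: [-0.689, 0.689, -0.158, 0.158]
contact_force: [-0.1, 0.2, -0.3]
gripper_width: 0.999
wrist mug_desk xy [ 0.4704 -0.0508] yaw 153.9 iou 0.977 score 0.89 tool x,z [-0.      0.0014] tcp [ 0.4699 -0.0521  0.2072] toolyaw -25.8
```

Aligned within 1.5 mm. Descend and grasp.

```bash
python3 -m crank '[{"linear":[0,0.03,0.001],"dr":[0,0,0],"hand":1},{"linear":[0,0.06,0.001],"dr":[0,0,0],"hand":1},{"linear":[0,0.09,0.001],"dr":[0,0,0],"hand":1},{"linear":[0,0.12,0.001],"dr":[0,0,0],"hand":1},{"linear":[0,0.145,0.001],"dr":[0,0,0],"hand":1},{"linear":[0,0.162,0.001],"dr":[0,0,0],"hand":1},{"linear":[0,0.162,0.001],"dr":[0,0,0],"hand":1},{"linear":[0,0.162,0.001],"dr":[0,0,0],"hand":0.9},{"linear":[0,0.162,0.001],"dr":[0,0,0],"hand":0.8},{"linear":[0,0.162,0.001],"dr":[0,0,0],"hand":0.7}]' 80
python3 -m crank '[{"linear":[0,0,0],"dr":[0,0,0],"hand":0.6},{"linear":[0,0,0],"dr":[0,0,0],"hand":0.5},{"linear":[0,0,0],"dr":[0,0,0],"hand":0.3},{"linear":[0,0,0],"dr":[0,0,0],"hand":0.1},{"linear":[0,0,0],"dr":[0,0,0],"hand":0},{"linear":[0,0,0],"dr":[0,0,0],"hand":0}]'
python3 -m crank '[{"linear":[0,-0.01,0],"dr":[0,0,0],"hand":0},{"linear":[0,-0.03,0],"dr":[0,0,0],"hand":0},{"linear":[0,-0.06,0],"dr":[0,0,0],"hand":0},{"linear":[0,-0.09,0],"dr":[0,0,0],"hand":0},{"linear":[0,-0.12,0],"dr":[0,0,0],"hand":0},{"linear":[0,-0.15,0],"dr":[0,0,0],"hand":0},{"linear":[0,-0.18,0],"dr":[0,0,0],"hand":0},{"linear":[0,-0.20,0],"dr":[0,0,0],"hand":0},{"linear":[0,-0.20,0],"dr":[0,0,0],"hand":0},{"linear":[0,-0.20,0],"dr":[0,0,0],"hand":0}]'
python3 - <<'E'
from h import *
P,R=tool()
look("mug_desk",[P[0],P[1],np.radians(154)],P[2]-.0465)
look("mug_desk",[P[0],P[1],np.radians(154)],P[2]-.0465,"top")
look("mug_desk",[P[0],P[1],np.radians(154)],P[2]-.0465,"side")
look("mug_gap",[.612,-.239,np.radians(240)],.041)
look("mug_gap",[.612,-.239,np.radians(240)],.041,"top")
print("goal in tool",R.T@(np.array([.612,-.239,.24])-P))
E
```

```text
t: 18.45
eef_pos: [0.4715, -0.0513, 0.0466]
tool_rot: [0.689, -0.689, 0.158, -0.16]
contact_force: [-0.2, -1.3, -0.7]
gripper_width: 0.854
t: 18.95
eef_pos: [0.4718, -0.0511, 0.0472]
tool_rot: [0.689, -0.689, 0.158, -0.16]
contact_force: [-1.8, 0.6, 13.1]
gripper_width: 0.748
t: 19.78
eef_pos: [0.4707, -0.0512, 0.2466]
tool_rot: [0.689, -0.689, 0.158, -0.16]
contact_force: [-0.4, -0.8, -3.0]
gripper_width: 0.749
wrist mug_desk xy [ 0.469  -0.0519] yaw 154.8 iou 0.924 score 0.68 tool x,z [-0.0013 -0.0014] tcp [ 0.4707 -0.0512  0.2466] toolyaw -26.0
top mug_desk xy [ 0.4518 -0.0385] yaw 158.7 iou 0.234 score 0.75 tool x,z [-0.0213  0.0037] tcp [ 0.4693 -0.0512  0.2444] toolyaw -26.0
side mug_desk xy [ 0.4648 -0.051 ] yaw 158.5 iou 0.625 score 0.84 tool x,z [-0.004  -0.0017] tcp [ 0.4692 -0.0512  0.2439] toolyaw -26.0
wrist mug_gap xy [ 0.6145 -0.2398] yaw 237.3 iou 0.088 score 0.77 tool x,z [ 0.2133 -0.1057] tcp [ 0.4696 -0.0512  0.2441] toolyaw -26.0
top mug_gap xy [ 0.6119 -0.2385] yaw 237.9 iou 0.524 score 0.55 tool x,z [ 0.2099 -0.1059] tcp [ 0.4699 -0.0512  0.2445] toolyaw -26.0
goal in tool [ 0.20930558  0.00690046 -0.10689001]
```

```bash
python3 -m crank '[{"linear":[0.01,0,-0.005],"dr":[0,0,0],"hand":0},{"linear":[0.03,0,-0.015],"dr":[0,0,0],"hand":0},{"linear":[0.06,0,-0.030],"dr":[0,0,0],"hand":0},{"linear":[0.09,0,-0.045],"dr":[0,0,0],"hand":0},{"linear":[0.12,0,-0.06],"dr":[0,0,0],"hand":0},{"linear":[0.15,0,-0.075],"dr":[0,0,0],"hand":0},{"linear":[0.18,0,-0.09],"dr":[0,0,0],"hand":0},{"linear":[0.20,0,-0.1],"dr":[0,0,0],"hand":0},{"linear":[0.211,0,-0.107],"dr":[0,0,0],"hand":0},{"linear":[0.211,0,-0.107],"dr":[0,0,0],"hand":0}]'
python3 -m crank '[{"linear":[0,0.02,0],"dr":[0,0,0],"hand":0},{"linear":[0,0.04,0],"dr":[0,0,0],"hand":0},{"linear":[0,0.06,0],"dr":[0,0,0],"hand":0},{"linear":[0,0.065,0],"dr":[0,0,0],"hand":0},{"linear":[0,0.065,0],"dr":[0,0,0],"hand":0},{"linear":[0,0.065,0],"dr":[0,0,0],"hand":0}]'
python3 - <<'E'
from h import *
P,R=tool()
print(P,"goal in tool",R.T@(np.array([.612,-.239,.1243])-P))
look("mug_desk",[P[0],P[1],np.radians(154)],P[2]-.0473,"side")
look("mug_desk",[P[0],P[1],np.radians(154)],P[2]-.0473)
E
```

```text
t: 21.12
eef_pos: [0.614, -0.2443, 0.2445]
tool_rot: [-0.688, 0.69, -0.16, 0.16]
contact_force: [-0.2, -0.3, -1.9]
gripper_width: 0.748
t: 21.62
eef_pos: [0.6134, -0.2398, 0.1809]
tool_rot: [-0.689, 0.689, -0.159, 0.159]
contact_force: [0.9, -0.1, -1.1]
gripper_width: 0.751
[ 0.61342054 -0.23981099  0.18085869] goal in tool [-0.00165017  0.05655817  0.00010613]
side mug_desk xy [ 0.6124 -0.2385] yaw 155.5 iou 0.705 score 0.65 tool x,z [-0.0015  0.0007] tcp [ 0.6134 -0.2398  0.1809] toolyaw -26.0
wrist mug_desk xy [ 0.6124 -0.2409] yaw 154.8 iou 0.936 score 0.84 tool x,z [-0.0013 -0.0014] tcp [ 0.6141 -0.2402  0.1819] toolyaw -26.0
```

```bash
python3 -m crank '[{"linear":[0,0.01,0],"dr":[0,0,0],"hand":0},{"linear":[0,0.02,0],"dr":[0,0,0],"hand":0},{"linear":[0,0.03,0],"dr":[0,0,0],"hand":0},{"linear":[0,0.04,0],"dr":[0,0,0],"hand":0},{"linear":[0,0.046,0],"dr":[0,0,0],"hand":0},{"linear":[0,0.046,0],"dr":[0,0,0],"hand":0},{"linear":[0,0.046,0],"dr":[0,0,0],"hand":0}]'
python3 -m crank '[{"linear":[0,0.002,0],"dr":[0,0,0],"hand":0},{"linear":[0,0.004,0],"dr":[0,0,0],"hand":0},{"linear":[0,0.006,0],"dr":[0,0,0],"hand":0},{"linear":[0,0.008,0],"dr":[0,0,0],"hand":0},{"linear":[0,0.008,0],"dr":[0,0,0],"hand":0},{"linear":[0,0.008,0],"dr":[0,0,0],"hand":0}]'
```

```text
t: 22.4
eef_pos: [0.6128, -0.2397, 0.1335]
tool_rot: [0.689, -0.689, 0.159, -0.158]
contact_force: [0.4, 0.1, -0.1]
gripper_width: 0.75
t: 22.9
eef_pos: [0.6131, -0.2398, 0.1262]
tool_rot: [0.689, -0.689, 0.159, -0.159]
contact_force: [0.1, -0.1, -1.8]
gripper_width: 0.748
```

```bash
python3 -m crank '[{"linear":[0,0.001,0],"dr":[0,0,0],"hand":0},{"linear":[0,0.0015,0],"dr":[0,0,0],"hand":0},{"linear":[0,0.0015,0],"dr":[0,0,0],"hand":0}]'; python3 -m crank '[{"linear":[0,0.001,0],"dr":[0,0,0],"hand":0},{"linear":[0,0.001,0],"dr":[0,0,0],"hand":0}]'
```

```text
t: 23.15
eef_pos: [0.6131, -0.2398, 0.1247]
tool_rot: [0.689, -0.689, 0.159, -0.159]
contact_force: [0.5, 0.4, -2.0]
gripper_width: 0.75
t: 23.32
eef_pos: [0.6134, -0.2403, 0.1244]
tool_rot: [-0.689, 0.689, -0.159, 0.159]
contact_force: [-0.4, -0.6, 2.7]
gripper_width: 0.745
```

Contact at the expected height (0.1243). Release and retreat.

```bash
python3 -m crank '[{"linear":[0,0.0003,0],"dr":[0,0,0],"hand":0.52},{"linear":[0,0,0],"dr":[0,0,0],"hand":0.6},{"linear":[0,0,0],"dr":[0,0,0],"hand":0.8},{"linear":[0,0,0],"dr":[0,0,0],"hand":1},{"linear":[0,0,0],"dr":[0,0,0],"hand":1},{"linear":[0,-0.015,0],"dr":[0,0,0],"hand":1},{"linear":[0,-0.04,0],"dr":[0,0,0],"hand":1},{"linear":[0,-0.07,0],"dr":[0,0,0],"hand":1},{"linear":[0,-0.10,0],"dr":[0,0,0],"hand":1},{"linear":[-0.03,-0.12,0],"dr":[0,0,0],"hand":1}]'
python3 -m crank '[{"linear":[-0.03,0,0],"dr":[0,0,0],"hand":1},{"linear":[-0.06,0,0],"dr":[0,0,0],"hand":1},{"linear":[-0.08,0,0],"dr":[0,0,0],"hand":1},{"linear":[-0.08,0,0],"dr":[0,0,0],"hand":1},{"linear":[-0.08,0,0],"dr":[0,0,0],"hand":1},{"linear":[-0.08,0,0],"dr":[0,0,0],"hand":1}]'
python3 - <<'E'
from h import *
look("mug_desk",[.612,-.239,np.radians(154)],.077)
look("mug_desk",[.612,-.239,np.radians(154)],.077,"side")
a=bot.read_camera("wrist");s=bot.read_camera("side")
cv2.imwrite("pics/w7.png",np.hstack([cv2.resize(a[100:400,170:470],(400,400)),cv2.resize(s[160:260,350:450],(400,400),interpolation=cv2.INTER_CUBIC)]))
E
```

```text
t: 24.15
eef_pos: [0.5901, -0.2283, 0.2467]
tool_rot: [-0.688, 0.689, -0.157, 0.161]
contact_force: [0.3, -0.2, 1.2]
gripper_width: 0.997
t: 24.65
eef_pos: [0.5151, -0.1918, 0.2441]
tool_rot: [0.689, -0.689, 0.159, -0.159]
contact_force: [-0.4, -0.7, -0.2]
gripper_width: 0.997
wrist mug_desk xy [ 0.6115 -0.2401] yaw 155.1 iou 0.857 score 0.65 tool x,z [ 0.1077 -0.0012] tcp [ 0.5151 -0.1918  0.2441] toolyaw -26.0
side mug_desk xy [ 0.6144 -0.2383] yaw 155.8 iou 0.774 score 0.97 tool x,z [0.1093 0.0019] tcp [ 0.5152 -0.192   0.2438] toolyaw -26.0
```

View pics/w7.png

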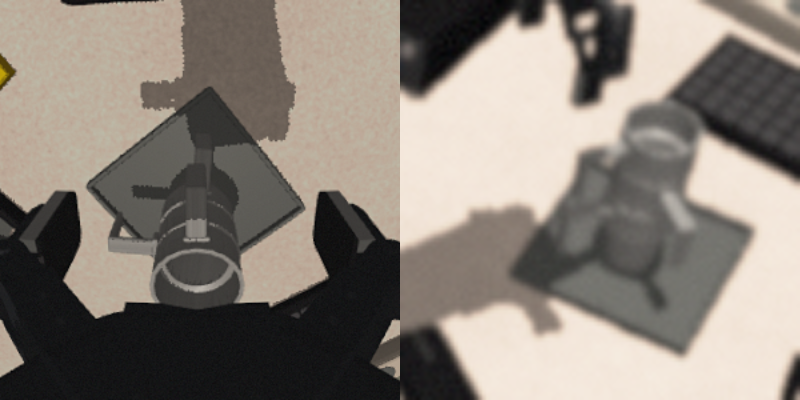

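The picture shows the three mugs nested and upright: the top rim is at about (197,280) in the left half, the middle handle points left at about (120,240), and the top and bottom handles are in line.

```bash
python3 -c "
from station import bot
print(bot.get_obs()['t']);print(bot.hand_in())"
```

```text
24.95
the job is handed in; nothing more can be done
None
```

The three steel mugs are nested on the tray and the job is handed in, at about 25 s of the 67 s allowed. No verdict was reported.

**What I did:** I drew the mug from between the computers by its handle and stood it on the open desk, with its axis about 105 mm in front of their front faces. I let it go, took it again round its body and nested it in the tray mug. The desk mug then went into that one. I left the two red look-alikes alone.

**Last checks that agreed:**
- **Seating:** both mugs met contact within about 0.2 mm of the expected height (TCP at 0.0884 and 0.1244 m). The last picture shows the nest upright.
- **Handles:** from bottom to top they point at about 150°, 240° and 155°, so touching mugs are 85–90° apart.
- **Axes:** the measured positions of the tray, middle and top mugs agree within about 3 mm, against the 6 mm limit.

**Checks that were weaker or disagreed:**
- **Outline fits of the nest:** the final fits of the top mug overlapped the picture only 0.77–0.86, and the side and wrist cameras differed by about 3 mm. Several fits taken while mugs were held or partly hidden were poor, as low as 0.09, and I did not rely on them.
- **Not measured:** I did not measure the tilt of the mugs numerically. I also did not measure the other things on the desk again; the wrist-force readings stayed low and the pictures showed nothing moved.

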